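Unlock and open the childproof cutlery box

ROBOT

A 6-joint arm with a two-finger parallel gripper is mounted at the origin on a cart in front of the work surface, level with it; the furniture and walls round the work are solid. World frame = base frame: x ahead of the robot, y to its left, z up, the work surface at z = 0. Lengths are in m, angles in rad, forces in N, time in s.
With the tool pointing down it reaches from about 0.375 to 0.825 m from the base axis. Payload 5.5 kg.
Tool frame: the origin (TCP) lies at the very end of the fingers, on their centre line; the grasp point (between the pads) lies 19 mm behind it; z points along the fingers, y is the direction in which the jaws open and shut (so a half turn about z gives the same grasp; the last joint's range is limited). The gripper opens to 85 mm and grips with 20 to 120 N. Pads are 22 mm wide; open, the fingers measure 114 mm over their backs; the gripper's body (76 mm by 85 mm) begins 54 mm behind the grasp point. The pads swing forward as they close: fully open they stand 13 mm farther back than shut.
Start: joints at [1.172, 0.314, -0.047, 1.21, 0, 1.571], TCP at [0.233, 0.553, 0.198] pointing down, gripper open.
Joint ranges: [-2.67, 2.67], [-0.69, 1.73], [-1.03, 1.25], [-2.08, 2.16], [-1.42, 1.45], [-3.14, 3.14]. Speed limits (rad/s): [2.39, 2.39, 3.01, 3.14, 3.14, 3.14].

INTERFACE

Orientations are given as a rotation vector (axis times angle).
In Python, from plant import state, get_image, camera_info, finish_job gives the robot as it stands.
- The arm moves only by the tool servo_tool, never from a script. Its arguments are lists of equal length, an entry for each row: "translation": the shift along the world's x, y, z in m, a list of three; "delta_rot": the turn, a rotation vector about the world's x, y, z in rad, a list of three; "hand": the opening, from 0 (shut) to 1 (fully open). A call has exactly 10 rows; each row is the pose to reach, as a shift and turn from the pose commanded when the call began; what a row does not reach only later rows make up. A row lasts 1/8 s, in which the tool goes at most 62.5 mm and 10.7 degrees, less where a joint would pass 70% of its speed; a pose out of reach is approached as far as the arm can. A call with a gripper value outside its range is refused whole. The fingers move at their own pace and stop on an object; the grip force is fixed at half the most. Time passes only in rows, so rows that repeat a pose let the fingers close, or fill a call up. It gives the time, the measured TCP pose, the force and the opening at its end, in the units of the state.
- state(): the state, without advancing time (a new reading comes with each control period).
- get_image(name): name is "scene" or "top" or "wrist"; returns the picture (480x640x3 uint8, red, green, blue); there is no depth.
- camera_info(name): a dict with "fovy" (degrees; the focal length in pixels is half the picture's height over the tangent of half this angle, whatever the lens; pixels are square), "cx", "cy" (the principal point, pixels), "dist_coeffs" ([k1, k2, p1, p2, k3] as OpenCV has them; the pictures are not rectified), "origin" and "orientation" of the camera in the world. Camera axes: x right, y up, looking along -z (the intrinsics and any distortion apply to the point x, -y, -z); pixel columns grow to the right and rows downward; lengths in m; the calibration is good to about 2 mm. A picture is of the moment at which its call begins: read the wrist's pose just before it. camera_info takes no time and is no camera call; for the wrist camera it gives the pose at the moment of the call.
- finish_job(): hands the job in, once; it reports no verdict.
The state is a dict: "time": time; "q": joint angles; "joint_vel": joint speeds; "joint_efforts": joint torques, N m; "ee_pos": TCP position; "tool_rot": TCP orientation; "contact_force": force on the tool from outside, world axes, zero at the start; "moment": the same for the moment, N m; "opening": finger opening in m.
Only numpy, scipy, OpenCV 4.12 (cv2) and the standard library are available. Lean on these libraries where they do the work, as an engineer would, in place of code of your own. Each camera call takes 0.05 s, during which the arm holds its last target. There are 200 camera calls.

TASK

Open the childproof cutlery box: pinch the two release tabs of its dial gently between the fingers, turn the dial clockwise just until you feel its springy stop, without forcing it past, and let the tabs spring out again so that it latches there. Then slide the lid to the left by its grip bar until it is fully open and let go, leaving the egg cup and the tin beside the box where they are.

Things in the scene. Friction and masses are not known exactly. Their poses are not given: they have to be found in the camera images.
- lockbox: Low white box, 160 x 250 x 70 mm (own x, y, z), fixed to the worktop; two teaspoons inside. Origin: centre of its underside; own x points away from the robot, own y left (turned by up to 0.25 rad). On the right of its flat top sits a fixed round grey boss, 82 mm wide, top 81 mm above the worktop, bearing the dial, axis upright at own (0, -72 mm). The sliding lid closes the left part.
- dial_grip (a point): On the dial's axis, 98 mm above the worktop, at half height of its tabs; turns with the dial, x axis to tab a, -x to tab b. The dial: grey drum, 44 mm wide, top 116 mm up with a 2 mm rib, on a flange 68 mm wide, top 85 mm up. Two tabs stick out on opposite sides: flat upright faces 16 mm wide, 85 to 111 mm up, 60 mm from face to face when out, 48 mm when both are fully in.
- dial (a joint): Dial angle, rad: 0 locked (tabs along the box's own x, 0.05 play), grows clockwise from above. Turns only with BOTH tabs in at least 4.5 mm, against 0.05 N m of friction, up to a springy stop anywhere from 1.05 to 1.35 (varies, to be felt). At that stop the tabs, let go, spring out and latch it (0.04 short of it is near enough); before it they stay in, riding on a ring.
- tab_a (a joint): How far tab a is pressed in towards the axis, m: 0 out, 0.006 fully in. Spring: 2.6 N at first, about 10.4 N fully in, then a hard bottom. Each tab yields by itself: an off-centre pinch presses one more than the other and pushes the hand sideways.
- tab_b (a joint): The same for tab b on the opposite side.
- tab_a_pad: Pressed plate of tab a, 5 x 16 x 26 mm; origin at its centre, 27.5 mm from the dial's axis when out (its outer face at 30 mm), 98 mm above the worktop. A push of over 30 N on it would break it.
- tab_b_pad: The same for tab b, on the opposite side of the dial.
- lid (a joint): How far the lid has slid towards the box's own +y (left), m: 0 shut, 0.090 fully open (hard end). It slides with about 2.5 N of friction and stays where it is left. While the dial is locked or less than about 0.95 rad round, the lid is barred (about 1.5 mm of play).
- lid_grip (a point): Centre of the upright grip bar on the lid, 93 mm above the worktop. The bar is 60 mm long along the box's own x, 14 mm thick along own y, from 76 to 110 mm above the worktop, on a foot plate 70 x 24 mm, top 78.5 mm up. Lid shut: at own (0, 45 mm) of the box. The lid's edges run in rails, top 80.5 mm up.
- eggcup: Bystander: egg cup 41 mm wide, 48 mm high, right of the box; origin at its underside.
- flat_tin: Bystander: flat tin 86 mm wide, 40 mm high, left of the box (the opened lid passes 30 mm above it).
- end_stop (a joint): How far the dial's hidden springy stop is pushed back beyond its rest, rad: 0 until the dial meets it. It resists with 0.10 N m at once, then 1.5 N m per rad more, and pushes the dial back to the latching place when the tabs are let go. Pushed back by over 0.10 rad (0.25 N m) it is strained: the dial was forced.

How it is judged:
By the outcome, as a careful person would: the job done as asked, in the order asked, and still so for the second after the job is handed in, with the robot touching nothing.
It also fails if it takes over 69 s, if anything falls off the work surface, if the arm or the gripper's body presses on something with over 40 N, if the wrist force passes 120 N, or if a joint passes its speed limit or range.

## Working session

There is one attempt and no reset: what is moved stays moved. The work goes in short steps, Python scripts to look and compute and a tool call to move; the robot and the scene stay as the last step left them, time stands still between calls to the robot, and variables do not carry over. Pictures are saved under pics/ and viewed, about 8 in all and at most 12, crops included, and the job is handed in when it is done.

Besides the shell and the picture viewer there is one more tool, called after ">>>" as name(argument=value, ...) on one line, values as JSON. servo_tool: Moves the arm, as the interface text tells. Its arguments: {"type":"object","properties":{"translation":{"type":"array"},"delta_rot":{"type":"array"},"hand":{"type":"array"}},"required":["translation","delta_rot","hand"]}

```bash
mkdir -p pics; ls; python3 - <<'E'
from plant import *
import cv2
print(state())
for n in ("top","scene"):
    print(n,camera_info(n)); cv2.imwrite(f"pics/{n}0.png",get_image(n)[:,:,::-1])
E
```

```text
pics
{'time': 0.0, 'q': array([ 1.17199108e+00,  3.14238104e-01, -4.80774535e-02,  1.21019062e+00,
       -1.05808469e-05,  1.57080943e+00]), 'joint_vel': array([-0.00019349,  0.00042745,  0.00072247, -0.00109043, -0.00152277,
       -0.00099012]), 'joint_efforts': array([-1.01689468e-03, -5.39599192e+01,  3.39745939e+01,  1.93065230e-02,
       -5.62325567e-05, -6.50509790e-06]), 'ee_pos': array([0.23274855, 0.55233108, 0.19682808]), 'tool_rot': array([-6.22253600e-01, -3.07901529e+00,  2.63562889e-03]), 'contact_force': array([ 0.03961061, -0.92857095,  0.44644525]), 'moment': array([-0.03997102,  0.03178387, -0.00570519]), 'opening': 0.08534095624807361}
top {'fovy': 42.53441245985638, 'cx': 310.25033595672124, 'cy': 246.7482341446426, 'dist_coeffs': array([-0.00854524,  0.        ,  0.        ,  0.        ,  0.        ]), 'origin': array([ 0.36724589, -0.09078574,  1.03621645]), 'orientation': array([ 0.12099056, -0.07002765, -1.56344885])}
scene {'fovy': 42.55442820462715, 'cx': 317.63253466477437, 'cy': 237.96165859428615, 'dist_coeffs': array([-0.21729236,  0.        ,  0.        ,  0.        ,  0.        ]), 'origin': array([-0.11994622, -0.65014514,  0.85360105]), 'orientation': array([ 0.79181986, -0.33511843, -0.7709585 ])}
```

View pics/top0.png

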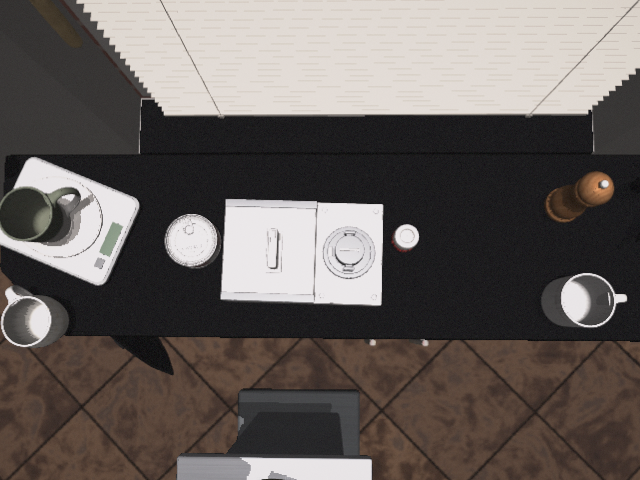

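View pics/scene0.png

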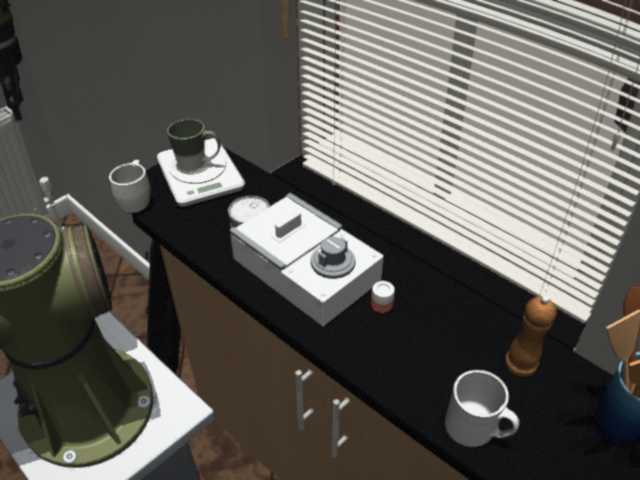

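Top view: box from about (222,200) to (382,305), dial near (349,250), lid bar near (272,248), tin (191,240), egg cup (406,237). The scene view agrees. I'll zoom in to measure.

```bash
cat > h.py <<'E'
import numpy as np, cv2
from scipy.spatial.transform import Rotation as R
from plant import *
def cam(n):
    c=camera_info(n); f=240/np.tan(np.radians(c["fovy"])/2)
    return np.array([[f,0,c["cx"]],[0,f,c["cy"]],[0,0,1]]),np.array(c["dist_coeffs"]),np.array(c["origin"]),R.from_rotvec(c["orientation"]).as_matrix()
def p2w(n,uv,z,c=None):
    K,d,o,M=c or cam(n)
    p=cv2.undistortPoints(np.array(uv,float).reshape(-1,1,2),K,d).reshape(-1,2)
    r=np.c_[p[:,0],-p[:,1],-np.ones(len(p))]@M.T
    return o+r*((z-o[2])/r[:,2])[:,None]
def w2p(n,P,c=None):
    K,d,o,M=c or cam(n)
    q=(np.array(P,float).reshape(-1,3)-o)@M; q=q*[1,-1,-1]
    return cv2.projectPoints(q,np.zeros(3),np.zeros(3),K,d)[0].reshape(-1,2)
E
python3 - <<'E'
from h import *
im=cv2.imread("pics/top0.png")[190:315,215:425]
cv2.imwrite("pics/top0c.png",cv2.resize(im,None,fx=3.8,fy=3.8,interpolation=cv2.INTER_CUBIC))
print(p2w("top",[(226,200),(382,204),(382,305),(222,300)],.07).round(4))
print(p2w("top",[(349,250)],.116),p2w("top",[(349,252)],.083),p2w("top",[(272,248)],.110))
E
```

```text
[[ 0.5604  0.0766  0.07  ]
 [ 0.5541 -0.1724  0.07  ]
 [ 0.3944 -0.1713  0.07  ]
 [ 0.4007  0.0791  0.07  ]]
[[ 0.47502648 -0.11866242  0.116     ]] [[ 0.47576339 -0.11966033  0.083     ]] [[ 0.47839955 -0.00222724  0.11      ]]
```

View pics/top0c.png

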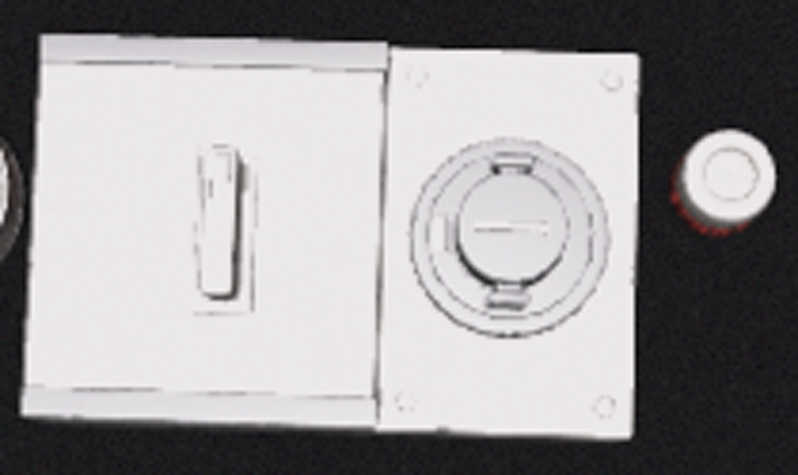

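```bash
cat >> h.py <<'E'
from scipy.optimize import least_squares
def fitbox(n,pts,c=None):
    c=c or cam(n); L=np.array([p[0] for p in pts]); U=np.array([p[1] for p in pts],float)
    def pose(v): 
        C,S=np.cos(v[2]),np.sin(v[2]); return np.c_[L[:,0]*C-L[:,1]*S+v[0],L[:,0]*S+L[:,1]*C+v[1],L[:,2]]
    r=least_squares(lambda v:(w2p(n,pose(v),c)-U).ravel(),[.478,-.047,0],loss="soft_l1",f_scale=.5)
    return r.x,(w2p(n,pose(r.x),c)-U)
def b2w(v,x,y): return np.array([v[0]+x*np.cos(v[2])-y*np.sin(v[2]),v[1]+x*np.sin(v[2])+y*np.cos(v[2])])
E
python3 - <<'E'
from h import *
f=lambda u,v:((u-1.4)/3.8+215,(v-1.4)/3.8+190)
pts=[((.08,-.125,.07),f(638,55)),((-.08,-.125,.07),f(631,438)),((0,-.072,.081),f(510,237.5)),((0,-.072,.118),f(511,228)),((0,.045,.11),f(221,222)),((.08,.125,.0805),f(40,35)),((-.08,.125,.0805),f(22,416))]
v,r=fitbox("top",pts); print(v,r.round(2))
print("dial",b2w(v,0,-.072),"bar",b2w(v,0,.045), "tab", b2w(v,.03,-.072))
print("egg",p2w("top",[f(730,168)],.048),"tin",p2w("top",[(190,238)],.04))
s=state();print(R.from_rotvec(s["tool_rot"]).as_matrix().round(3), camera_info("wrist"))
E
```

```text
[ 0.47742812 -0.04696034 -0.0253774 ] [[ 0.45 -0.19]
 [ 0.42  0.19]
 [-0.35  0.12]
 [ 0.12 -0.17]
 [-0.95 -0.16]
 [ 0.13 -0.25]
 [-0.17  0.69]]
dial [ 0.47560114 -0.11893715] bar [ 0.47856998 -0.00197483] tab [ 0.50559148 -0.11969839]
egg [[ 0.50951653 -0.21366699  0.048     ]] tin [[0.50290966 0.1397331  0.04      ]]
[[-0.922  0.388 -0.001]
 [ 0.388  0.922 -0.001]
 [-0.    -0.001 -1.   ]] {'fovy': 63.62818889018976, 'cx': 323.30448709796383, 'cy': 236.33081897393416, 'dist_coeffs': array([-0.01056186,  0.        ,  0.        ,  0.        ,  0.        ]), 'origin': array([0.17103025, 0.57832514, 0.37372244]), 'orientation': array([-0.23608807, -0.1552593 ,  1.16384807])}
```

>>> servo_tool(translation=[[0.02,-0.055,0],[0.04,-0.11,0],[0.06,-0.166,0],[0.08,-0.221,0],[0.1,-0.276,0],[0.12,-0.331,0],[0.14,-0.387,0],[0.16,-0.442,0],[0.18,-0.497,0],[0.2,-0.552,0]], delta_rot=[[0,0,-0.12],[0,0,-0.24],[0,0,-0.36],[0,0,-0.48],[0,0,-0.6],[0,0,-0.72],[0,0,-0.84],[0,0,-0.96],[0,0,-1.08],[0,0,-1.197]], hand=[0.9,0.9,0.9,0.9,0.9,0.9,0.9,0.9,0.9,0.9])

```text
time: 1.35
ee_pos: [0.4332, -0.001, 0.1977]
tool_rot: [2.253, 2.189, 0.001]
contact_force: [1.6, 0.3, 0.6]
opening: 0.0767
```

>>> servo_tool(translation=[[0.014,-0.04,-0.01],[0.028,-0.08,-0.025],[0.0424,-0.118,-0.04],[0.0424,-0.118,-0.055],[0.0424,-0.118,-0.055],[0.0424,-0.118,-0.055],[0.0424,-0.118,-0.055],[0.0424,-0.118,-0.055],[0.0424,-0.118,-0.055],[0.0424,-0.118,-0.055]], delta_rot=[[0,0,0],[0,0,0],[0,0,0],[0,0,0],[0,0,0],[0,0,0],[0,0,0],[0,0,0],[0,0,0],[0,0,0]], hand=[0.9,0.9,0.9,0.9,0.9,0.9,0.9,0.9,0.9,0.9])

```text
time: 2.6
ee_pos: [0.4754, -0.117, 0.1428]
tool_rot: [2.249, 2.194, 0.0]
contact_force: [-0.3, 0.3, 0.4]
opening: 0.077
```

```bash
python3 - <<'E'
from h import *
s=state(); c=cam("wrist"); cv2.imwrite("pics/w1.png",get_image("wrist")[:,:,::-1])
print(s["ee_pos"],s["tool_rot"],s["contact_force"],s["moment"],s["opening"])
np.savez("w1.npz",*c)
v=[.4774,-.047,-.0254]
for l in [(0,-.072,.118),(.03,-.072,.111),(-.03,-.072,.111),(0,-.072,.081)]: print(l,w2p("wrist",[*b2w(v,*l[:2]),l[2]],c).round(1))
print("tcp",w2p("wrist",s["ee_pos"],c))
F=[]
for i in range(3): get_image("top"); t=state(); F.append([*t["contact_force"],*t["moment"]])
print(np.round(F,3))
E
```

```text
[ 0.47542765 -0.11701713  0.14282628] [2.24869904e+00 2.19360293e+00 1.40895795e-04] [-0.27651082  0.28844938  0.43116372] [ 0.01103621  0.02195401 -0.02924176] 0.07695529854950867
(0, -0.072, 0.118) [[324.4 259.9]]
(0.03, -0.072, 0.111) [[377.3 255.9]]
(-0.03, -0.072, 0.111) [[271.4 255.9]]
(0, -0.072, 0.081) [[324.2 241.3]]
tcp [[324.13953495 272.51054953]]
[[ 0.623  0.601 -1.13   0.005  0.009 -0.007]
 [ 0.166  0.35   0.425  0.037 -0.009  0.01 ]
 [ 0.147 -0.798  0.201  0.008 -0.009 -0.022]]
```

View pics/w1.png

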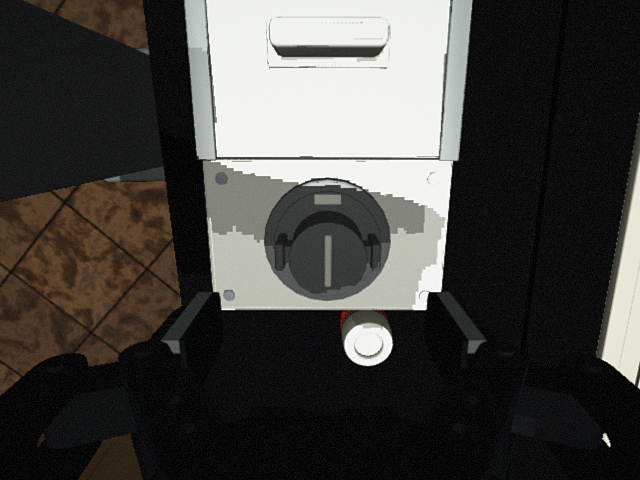

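Wrist view: dial rib centre at (328,261), boss 265–390 across, and fingertips symmetric about u=323.5. The dial is about 2 mm further in +x than the top camera says, so I'll use x≈0.477 and let force settle the centring.

>>> servo_tool(translation=[[0.0018,-0.002,-0.02],[0.0018,-0.002,-0.04],[0.0018,-0.002,-0.05],[0.0018,-0.002,-0.056],[0.0018,-0.002,-0.056],[0.0018,-0.002,-0.056],[0.0018,-0.002,-0.056],[0.0018,-0.002,-0.056],[0.0018,-0.002,-0.056],[0.0018,-0.002,-0.056]], delta_rot=[[0,0,0],[0,0,0],[0,0,0],[0,0,0],[0,0,0],[0,0,0],[0,0,0],[0,0,0],[0,0,0],[0,0,0]], hand=[0.9,0.9,0.9,0.9,0.8,0.72,0.68,0.66,0.66,0.66])

```text
time: 4.05
ee_pos: [0.4772, -0.1191, 0.0867]
tool_rot: [2.249, 2.193, -0.0]
contact_force: [0.1, -0.1, -0.0]
opening: 0.0562
```

```bash
cat > f.py <<'E'
from h import *
import sys
F=[];O=[]
for i in range(int(sys.argv[1]) if len(sys.argv)>1 else 4):
    im=get_image("wrist"); t=state(); F.append([*t["contact_force"],*t["moment"]]);O.append(t["opening"])
r=t["tool_rot"]
print("t",t["time"],"pos",t["ee_pos"].round(5),"head",2*np.arctan2(r[1],r[0])-np.pi/2,"open",np.round(O,5)[-1])
print(np.mean(F,0).round(3),np.std(F,0).round(3))
if len(sys.argv)>2: cv2.imwrite("pics/"+sys.argv[2],im[:,:,::-1])
E
python3 f.py 6
```

```text
t 4.35 pos [ 0.47719 -0.11909  0.08668] head -0.02501717455188701 open 0.05656
[-0.11   0.104 -0.111 -0.014 -0.02  -0.016] [0.551 0.477 0.407 0.037 0.013 0.031]
```

>>> servo_tool(translation=[[0,0,0],[0,0,0],[0,0,0],[0,0,0],[0,0,0],[0,0,0],[0,0,0],[0,0,0],[0,0,0],[0,0,0]], delta_rot=[[0,0,0],[0,0,0],[0,0,0],[0,0,0],[0,0,0],[0,0,0],[0,0,0],[0,0,0],[0,0,0],[0,0,0]], hand=[0.64,0.62,0.61,0.6,0.59,0.58,0.58,0.58,0.58,0.58])

```text
time: 5.6
ee_pos: [0.4772, -0.1191, 0.0867]
tool_rot: [-2.249, -2.193, -0.0]
contact_force: [0.3, 0.1, 0.2]
opening: 0.0494
```

```bash
python3 f.py 8 w2.png
```

```text
t 6.0 pos [ 0.47719 -0.11908  0.0867 ] head -0.024994190423284657 open 0.04931
[-0.164  0.14  -0.02   0.004 -0.017 -0.005] [0.599 0.367 0.632 0.042 0.015 0.026]
```

View pics/w2.png

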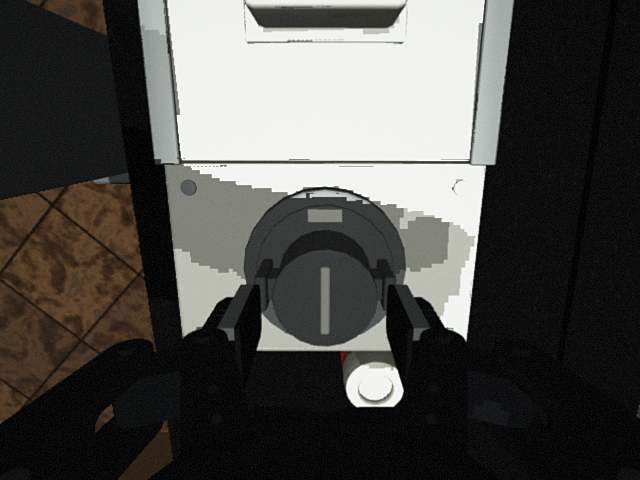

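```bash
python3 - <<'E'
from h import *
c=cam("wrist"); y=-.119;x=.4772
for nm,P in [("drumtop",(x,y,.118)),("rib+y",(x,y+.017,.118)),("tab top a +y",(x+.03-.005,y+.008,.111)),("tab top a -y",(x+.025,y-.008,.111)),("boss +y",(x,y+.041,.081)),
 ("padtip +y",(x+.0247,y+.011,.087)),("padtip -y",(x+.0247,y-.011,.087)),("pad up +y",(x+.0247,y+.011,.125)),("pad up -y",(x+.0247,y-.011,.125))]: print(nm,w2p("wrist",P,c).round(0))
im=cv2.imread("pics/w2.png")[230:390,200:450]
im=cv2.convertScaleAbs(cv2.resize(im,None,fx=3.2,fy=3.2,interpolation=cv2.INTER_CUBIC),alpha=2.5,beta=20)
cv2.imwrite("pics/w2c.png",im)
E
```

```text
drumtop [[324. 299.]]
rib+y [[323. 260.]]
tab top a +y [[383. 273.]]
tab top a -y [[383. 308.]]
boss +y [[322. 187.]]
padtip +y [[375. 250.]]
padtip -y [[375. 292.]]
pad up +y [[388. 279.]]
pad up -y [[387. 331.]]
```

View pics/w2c.png

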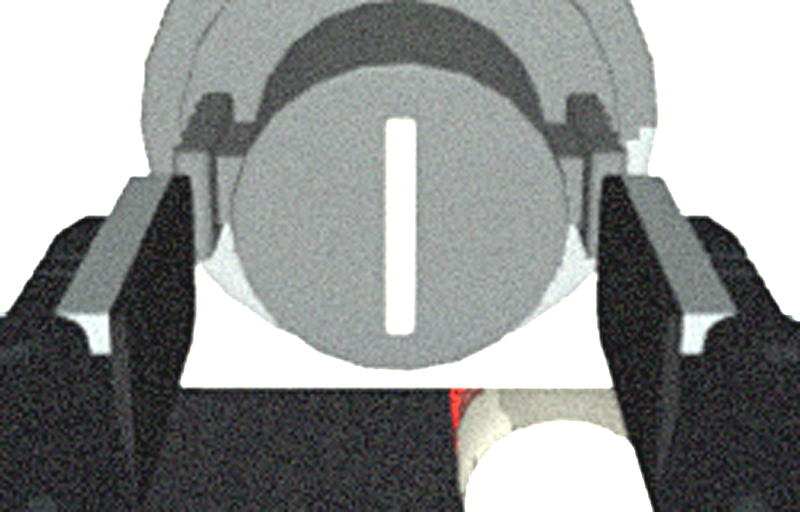

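The tabs still look fully out, at 30 mm radius, and the pad tips seem higher than the TCP reading implies. I'll check from the side.

```bash
python3 - <<'E'
from h import *
im=get_image("scene")[:,:,::-1]; s=state(); x,y,z=s["ee_pos"]
k=w2p("scene",[(x,y,z),(x+.0247,y,z),(x-.0247,y,z),(x-.0247,y,z+.038)]).round(1); print(k)
cv2.imwrite("pics/s2c.png",cv2.convertScaleAbs(cv2.resize(im[170:310,260:440],None,fx=4.2,fy=4.2,interpolation=cv2.INTER_CUBIC),alpha=1.6,beta=15)); print((k-[260,170])*4.2)
E
```

```text
[[332.6 257.1]
 [341.7 250.2]
 [323.3 264.2]
 [323.3 248.6]]
[[304.92 365.82]
 [343.14 336.84]
 [265.86 395.64]
 [265.86 330.12]]
```

View pics/s2c.png

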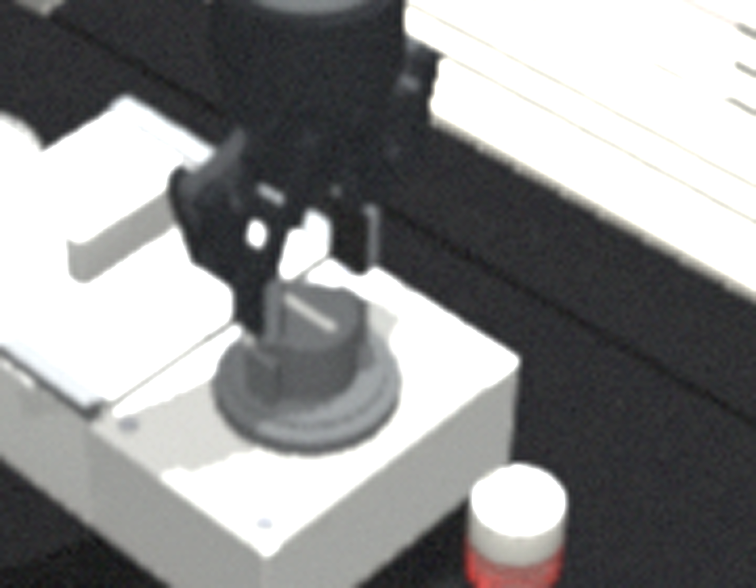

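The scene view shows the near pad tip at crop (265,335). The reported TCP would put it at (266,396), so the tips really sit about 35 mm higher, at z≈0.122, above the tabs. I'll open, go down slowly and measure again.

>>> servo_tool(translation=[[0,0,0],[0,0,0],[0,0,-0.003],[0,0,-0.008],[0,0,-0.013],[0,0,-0.018],[0,0,-0.022],[0,0,-0.026],[0,0,-0.026],[0,0,-0.026]], delta_rot=[[0,0,0],[0,0,0],[0,0,0],[0,0,0],[0,0,0],[0,0,0],[0,0,0],[0,0,0],[0,0,0],[0,0,0]], hand=[0.75,0.85,0.85,0.85,0.85,0.85,0.85,0.85,0.85,0.85])

```text
time: 7.3
ee_pos: [0.4773, -0.1191, 0.0608]
tool_rot: [2.249, 2.193, 0.0]
contact_force: [-0.9, -0.7, -0.1]
opening: 0.0727
```

```bash
python3 f.py 4
```

```text
t 7.5 pos [ 0.47733 -0.11913  0.06087] head -0.024978062833314274 open 0.0726
[-0.384 -0.179  0.123  0.003  0.006  0.009] [0.461 0.664 0.731 0.018 0.021 0.022]
```

TCP reads 0.061, well below the flange top, with no contact. That confirms the tips are higher than reported. Now a light pinch.

>>> servo_tool(translation=[[0,0,0],[0,0,0],[0,0,0],[0,0,0],[0,0,0],[0,0,0],[0,0,0],[0,0,0],[0,0,0],[0,0,0]], delta_rot=[[0,0,0],[0,0,0],[0,0,0],[0,0,0],[0,0,0],[0,0,0],[0,0,0],[0,0,0],[0,0,0],[0,0,0]], hand=[0.8,0.75,0.72,0.7,0.69,0.68,0.67,0.66,0.66,0.66])

```text
time: 8.75
ee_pos: [0.4777, -0.1192, 0.0612]
tool_rot: [2.249, 2.193, 0.001]
contact_force: [-0.1, 1.0, 5.8]
opening: 0.0566
```

```bash
python3 f.py 8; python3 - <<'E'
from h import *
a=get_image("wrist")[:,:,::-1][215:385,190:460]; b=get_image("scene")[:,:,::-1][200:300,270:400]
g=lambda i,w:cv2.convertScaleAbs(cv2.resize(i,(w,int(w*i.shape[0]/i.shape[1])),interpolation=cv2.INTER_CUBIC),alpha=2,beta=20)
a,b=g(a,440),g(b,360); h=max(len(a),len(b)); o=np.zeros((h,800,3),np.uint8); o[:len(a),:440]=a; o[:len(b),440:]=b; cv2.imwrite("pics/c3.png",o)
E
```

```text
t 9.15 pos [ 0.47772 -0.11916  0.06121] head -0.02496738679291277 open 0.05666
[-0.009  0.76   5.861  0.096 -0.014 -0.028] [0.345 0.457 0.336 0.04  0.028 0.029]
```

View pics/c3.png

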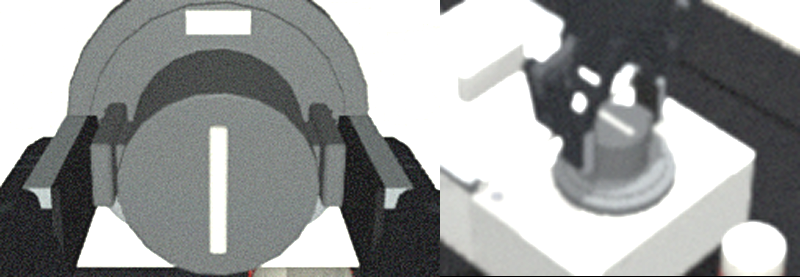

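Fz is 5.9 N, so the tips rest on the flange at about z=0.085. I'll raise 5 mm and read again.

>>> servo_tool(translation=[[0,0,0.002],[0,0,0.004],[0,0,0.005],[0,0,0.005],[0,0,0.005],[0,0,0.005],[0,0,0.005],[0,0,0.005],[0,0,0.005],[0,0,0.005]], delta_rot=[[0,0,0],[0,0,0],[0,0,0],[0,0,0],[0,0,0],[0,0,0],[0,0,0],[0,0,0],[0,0,0],[0,0,0]], hand=[0.67,0.67,0.67,0.66,0.66,0.65,0.64,0.63,0.62,0.62])

```text
time: 10.5
ee_pos: [0.4775, -0.119, 0.066]
tool_rot: [2.249, 2.193, 0.001]
contact_force: [0.4, 1.6, 1.0]
opening: 0.0528
```

```bash
python3 f.py 10
```

```text
t 11.0 pos [ 0.47749 -0.11909  0.06597] head -0.024997431940319892 open 0.05286
[0.263 1.798 3.517 0.39  0.063 0.004] [0.487 0.656 1.051 0.046 0.036 0.027]
```

>>> servo_tool(translation=[[0,0,0.0005],[0,0,0.001],[0,0,0.0015],[0,0,0.002],[0,0,0.002],[0,0,0.002],[0,0,0.002],[0,0,0.002],[0,0,0.002],[0,0,0.002]], delta_rot=[[0,0,0],[0,0,0],[0,0,0],[0,0,0],[0,0,0],[0,0,0],[0,0,0],[0,0,0],[0,0,0],[0,0,0]], hand=[0.61,0.6,0.595,0.59,0.585,0.58,0.58,0.58,0.58,0.58])

```text
time: 12.25
ee_pos: [0.4768, -0.119, 0.0675]
tool_rot: [-2.249, -2.193, 0.001]
contact_force: [1.4, 0.1, -13.9]
opening: 0.0494
```

```bash
python3 f.py 10
```

```text
t 12.75 pos [ 0.47702 -0.11906  0.06763] head -6.308226783106806 open 0.04956
[ 1.8120e+00  3.9200e-01 -1.3946e+01  1.1100e-01 -3.4100e-01 -9.0000e-03] [0.415 0.629 0.655 0.016 0.026 0.025]
```

>>> servo_tool(translation=[[0,0,-0.0005],[0,0,-0.0005],[0,0,-0.0005],[0,0,-0.0005],[0,0,-0.0005],[0,0,-0.0005],[0,0,-0.0005],[0,0,-0.0005],[0,0,-0.0005],[0,0,-0.0005]], delta_rot=[[0,0,0],[0,0,0],[0,0,0],[0,0,0],[0,0,0],[0,0,0],[0,0,0],[0,0,0],[0,0,0],[0,0,0]], hand=[0.58,0.58,0.58,0.58,0.58,0.58,0.58,0.58,0.58,0.58])

```text
time: 14.0
ee_pos: [0.4774, -0.1191, 0.0674]
tool_rot: [2.249, 2.193, 0.0]
contact_force: [0.6, 1.4, -3.8]
opening: 0.0493
```

```bash
python3 f.py 8; python3 - <<'E'
from h import *
a=get_image("wrist")[:,:,::-1][215:385,190:460]
cv2.imwrite("pics/c4.png",cv2.convertScaleAbs(cv2.resize(a,None,fx=2.9,fy=2.9,interpolation=cv2.INTER_CUBIC),alpha=2,beta=20))
E
```

```text
t 14.4 pos [ 0.47737 -0.11912  0.06734] head -0.025004376229138092 open 0.05008
[ 3.940e-01  1.458e+00 -3.496e+00  3.250e-01 -6.300e-02 -3.000e-03] [0.288 0.302 0.596 0.023 0.025 0.021]
```

View pics/c4.png

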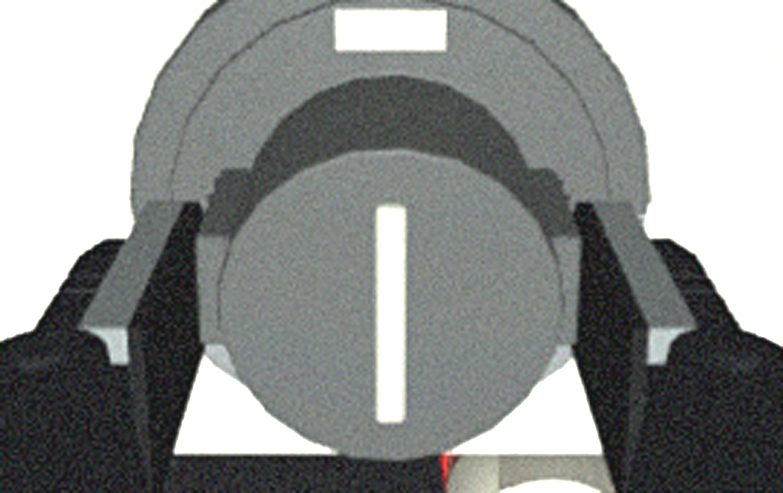

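Tabs a and b are both pressed in, about equally (edges 196 and 580 about the drum centre 390). The opening is 49.5 mm, so each is about 5.2 mm in. First part of the turn:

>>> servo_tool(translation=[[0,0,0],[0,0,0],[0,0,0],[0,0,0],[0,0,0],[0,0,0],[0,0,0],[0,0,0],[0,0,0],[0,0,0]], delta_rot=[[0,0,-0.04],[0,0,-0.09],[0,0,-0.14],[0,0,-0.19],[0,0,-0.25],[0,0,-0.31],[0,0,-0.37],[0,0,-0.43],[0,0,-0.5],[0,0,-0.5]], hand=[0.58,0.58,0.58,0.58,0.58,0.58,0.58,0.58,0.58,0.58])

```text
time: 15.7
ee_pos: [0.4778, -0.1191, 0.0674]
tool_rot: [2.721, 1.57, 0.001]
contact_force: [1.8, 1.2, -4.5]
opening: 0.0494
```

```bash
python3 f.py 6
```

```text
t 16.0 pos [ 0.47771 -0.11908  0.06738] head -0.5244749396647732 open 0.04953
[ 2.8    1.769 -4.073  0.408 -0.567 -0.018] [0.555 0.122 0.395 0.015 0.073 0.014]
```

```bash
cat > rib.py <<'E'
from h import *
import sys
K,d,o,M=cam("wrist"); r=state()["tool_rot"]; im=get_image("wrist")
c=w2p("wrist",(.4775,-.119,.118),(K,d,o,M))[0]; g=im.mean(2)
Y,X=np.mgrid[:480,:640]; m=((X-c[0])**2+(Y-c[1])**2<42**2)&(g>110)
n,l,s,_=cv2.connectedComponentsWithStats(m.astype(np.uint8)); k=1+np.argmax(s[1:,4]); 
P=p2w("wrist",np.argwhere(l==k)[:,::-1],.118,(K,d,o,M))[:,:2]; u=np.linalg.svd(P-P.mean(0),full_matrices=False)[2][0]
a=np.arctan2(u[1],u[0]); a=(a-np.pi/2+np.pi/2)%np.pi-np.pi/2
h=2*np.arctan2(r[1],r[0])-np.pi/2; h=(h+np.pi/2)%np.pi-np.pi/2
print("pix",s[k,4],"centre",P.mean(0).round(4),"rib perp heading",round(a-(np.pi/2 if a>0.2 else -np.pi/2),3),"hand",round(h,3))
E
python3 rib.py
```

```text
pix 633 centre [ 0.4774 -0.1196] rib perp heading 1.046 hand -0.524
```

>>> servo_tool(translation=[[0.0004,0,0],[0.0007,0,0],[0.0007,0,0],[0.0007,0,0],[0.0007,0,0],[0.0007,0,0],[0.0007,0,0],[0.0007,0,0],[0.0007,0,0],[0.0007,0,0]], delta_rot=[[0,0,0],[0,0,-0.04],[0,0,-0.09],[0,0,-0.14],[0,0,-0.19],[0,0,-0.24],[0,0,-0.29],[0,0,-0.34],[0,0,-0.38],[0,0,-0.4]], hand=[0.58,0.58,0.58,0.58,0.58,0.58,0.58,0.58,0.58,0.58])

```text
time: 17.3
ee_pos: [0.478, -0.1192, 0.0673]
tool_rot: [2.979, 0.996, 0.0]
contact_force: [2.4, 0.9, -1.6]
opening: 0.0498
```

```bash
python3 f.py 8;python3 rib.py
```

```text
t 17.7 pos [ 0.478   -0.1192   0.06733] head -0.9248243087134798 open 0.04924
[ 2.352  0.78  -1.406  0.313 -0.453  0.009] [0.565 0.375 0.328 0.027 0.02  0.031]
pix 635 centre [ 0.4776 -0.1195] rib perp heading 0.641 hand -0.925
```

The rib follows the hand (−0.930 against −0.925), so the dial is turning and is now at about 0.90 rad. From here I take small steps and watch Mz.

>>> servo_tool(translation=[[0.0003,0,0],[0.0003,0,0],[0.0003,0,0],[0.0003,0,0],[0.0003,0,0],[0.0003,0,0],[0.0003,0,0],[0.0003,0,0],[0.0003,0,0],[0.0003,0,0]], delta_rot=[[0,0,-0.02],[0,0,-0.04],[0,0,-0.06],[0,0,-0.08],[0,0,-0.1],[0,0,-0.12],[0,0,-0.13],[0,0,-0.14],[0,0,-0.14],[0,0,-0.14]], hand=[0.58,0.58,0.58,0.58,0.58,0.58,0.58,0.58,0.58,0.58])

```text
time: 19.0
ee_pos: [0.4781, -0.1192, 0.0672]
tool_rot: [3.042, 0.786, -0.0]
contact_force: [1.9, -0.6, 1.8]
opening: 0.0499
```

```bash
python3 f.py 8;python3 rib.py
```

```text
t 19.4 pos [ 0.47817 -0.11913  0.06723] head -1.065034721402337 open 0.04951
[-0.092 -0.854  2.17  -0.076  0.039  0.033] [0.483 0.404 0.481 0.027 0.031 0.016]
pix 646 centre [ 0.4776 -0.1196] rib perp heading 0.504 hand -1.065
```

>>> servo_tool(translation=[[0,0,0],[0,0,0],[0,0,0],[0,0,0],[0,0,0],[0,0,0],[0,0,0],[0,0,0],[0,0,0],[0,0,0]], delta_rot=[[0,0,-0.01],[0,0,-0.02],[0,0,-0.03],[0,0,-0.04],[0,0,-0.04],[0,0,-0.04],[0,0,-0.04],[0,0,-0.04],[0,0,-0.04],[0,0,-0.04]], hand=[0.58,0.58,0.58,0.58,0.58,0.58,0.58,0.58,0.58,0.58])

```text
time: 20.7
ee_pos: [0.4782, -0.1191, 0.0672]
tool_rot: [3.057, 0.725, -0.0]
contact_force: [0.3, -2.1, 2.1]
opening: 0.0497
```

```bash
python3 f.py 8;python3 rib.py
```

```text
t 21.1 pos [ 0.47818 -0.11908  0.06721] head -1.1050311958747725 open 0.04927
[-0.231 -0.733  3.329 -0.154  0.116  0.019] [0.445 0.683 0.641 0.028 0.033 0.03 ]
pix 647 centre [ 0.4775 -0.1196] rib perp heading 0.467 hand -1.105
```

>>> servo_tool(translation=[[0,0,0],[0,0,0],[0,0,0],[0,0,0],[0,0,0],[0,0,0],[0,0,0],[0,0,0],[0,0,0],[0,0,0]], delta_rot=[[0,0,-0.01],[0,0,-0.02],[0,0,-0.03],[0,0,-0.04],[0,0,-0.04],[0,0,-0.04],[0,0,-0.04],[0,0,-0.04],[0,0,-0.04],[0,0,-0.04]], hand=[0.58,0.58,0.58,0.58,0.58,0.58,0.58,0.58,0.58,0.58])

```text
time: 22.4
ee_pos: [0.4782, -0.1191, 0.0672]
tool_rot: [-3.071, -0.664, 0.0]
contact_force: [-0.4, -1.4, 3.7]
opening: 0.0496
```

```bash
python3 f.py 8;python3 rib.py
```

```text
t 22.8 pos [ 0.47822 -0.11909  0.0672 ] head -7.428207845767792 open 0.04994
[-0.403 -1.157  3.186 -0.141  0.094  0.03 ] [0.31  0.458 0.321 0.023 0.019 0.025]
pix 642 centre [ 0.4776 -0.1196] rib perp heading 0.427 hand -1.145
```

>>> servo_tool(translation=[[0,0,0],[0,0,0],[0,0,0],[0,0,0],[0,0,0],[0,0,0],[0,0,0],[0,0,0],[0,0,0],[0,0,0]], delta_rot=[[0,0,-0.01],[0,0,-0.02],[0,0,-0.03],[0,0,-0.04],[0,0,-0.04],[0,0,-0.04],[0,0,-0.04],[0,0,-0.04],[0,0,-0.04],[0,0,-0.04]], hand=[0.58,0.58,0.58,0.58,0.58,0.58,0.58,0.58,0.58,0.58])

```text
time: 24.1
ee_pos: [0.4782, -0.1191, 0.0672]
tool_rot: [-3.083, -0.602, 0.0]
contact_force: [-1.0, -1.4, 4.3]
opening: 0.0494
```

```bash
python3 f.py 8;python3 rib.py
```

```text
t 24.5 pos [ 0.47819 -0.11908  0.06721] head -1.1849694005435933 open 0.04974
[-0.261 -1.429  3.275 -0.176  0.052  0.136] [0.475 0.552 0.382 0.025 0.022 0.047]
pix 636 centre [ 0.4778 -0.1195] rib perp heading 0.391 hand -1.185
```

Mz jumped from 0.03 to 0.136 N m, so the springy stop is met at about 1.16 rad. I release here.

>>> servo_tool(translation=[[0,0,0],[0,0,0],[0,0,0],[0,0,0],[0,0,0],[0,0,0],[0,0,0],[0,0,0],[0,0,0],[0,0,0]], delta_rot=[[0,0,0],[0,0,0],[0,0,0],[0,0,0],[0,0,0],[0,0,0],[0,0,0],[0,0,0],[0,0,0],[0,0,0]], hand=[0.6,0.63,0.66,0.7,0.75,0.8,0.85,0.85,0.85,0.85])

```text
time: 25.8
ee_pos: [0.4782, -0.1191, 0.0672]
tool_rot: [-3.083, -0.602, -0.0]
contact_force: [0.7, 0.3, 0.9]
opening: 0.0728
```

```bash
python3 f.py 4;python3 rib.py; python3 - <<'E'
from h import *
a=get_image("wrist")[:,:,::-1][215:385,190:460]
cv2.imwrite("pics/c5.png",cv2.convertScaleAbs(cv2.resize(a,None,fx=2.9,fy=2.9,interpolation=cv2.INTER_CUBIC),alpha=2,beta=20))
E
```

```text
t 26.0 pos [ 0.47817 -0.11909  0.06719] head -7.4681824503456875 open 0.07212
[-0.101  0.272  0.169 -0.019 -0.032  0.014] [0.512 0.21  0.253 0.022 0.033 0.029]
pix 626 centre [ 0.4778 -0.1196] rib perp heading 0.4 hand -1.185
```

View pics/c5.png

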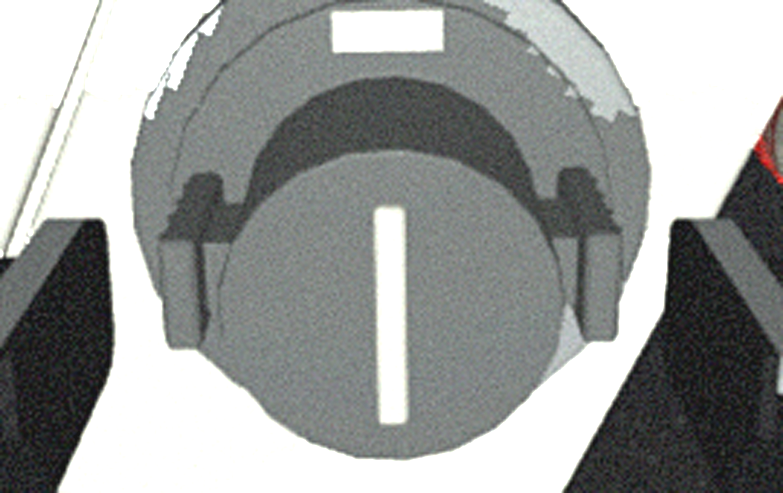

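Both tabs are out again (edges 162 and 622, against 196 and 580 when pressed), and the dial sprang back to 1.146 rad. It is latched. Next, lift, turn and move over the lid bar.

>>> servo_tool(translation=[[0,0,0.03],[0,0,0.06],[0,0.012,0.06],[0.0005,0.025,0.06],[0.001,0.04,0.06],[0.001,0.055,0.06],[0.0015,0.07,0.06],[0.002,0.085,0.06],[0.002,0.1,0.06],[0.0024,0.1165,0.06]], delta_rot=[[0,0,0],[0,0,0.1],[0,0,0.28],[0,0,0.46],[0,0,0.64],[0,0,0.82],[0,0,1.0],[0,0,1.18],[0,0,1.35],[0,0,1.5]], hand=[0.85,0.85,0.85,0.8,0.7,0.7,0.7,0.7,0.7,0.7])

```text
time: 27.35
ee_pos: [0.4805, -0.0021, 0.1272]
tool_rot: [-1.839, -2.547, 0.0]
contact_force: [0.2, 0.7, 0.7]
opening: 0.0599
```

>>> servo_tool(translation=[[0,0,0],[0,0,0],[0,0,0],[0,0,0],[0,0,0],[0,0,0],[0,0,0],[0,0,0],[0,0,0],[0,0,0]], delta_rot=[[0,0,0.18],[0,0,0.36],[0,0,0.54],[0,0,0.72],[0,0,0.9],[0,0,1.06],[0,0,1.16],[0,0,1.23],[0,0,1.23],[0,0,1.23]], hand=[0.7,0.7,0.7,0.7,0.7,0.7,0.7,0.7,0.7,0.7])

```text
time: 28.6
ee_pos: [0.4806, -0.0026, 0.1272]
tool_rot: [0.042, 3.141, -0.0]
contact_force: [0.1, -0.9, 0.9]
opening: 0.0599
```

```bash
python3 f.py 2 w6.png; python3 - <<'E'
from h import *
v=b2w([.4794,-.0476,-.0254],0,.045); print(v)
c=cam("wrist"); a=-.0254
for dx in(-.03,.03):
  for dy in (-.007,.007): print(w2p("wrist",[*b2w([.4794,-.0476,a],dx,.045+dy),.110],c).round(0))
E
```

```text
t 28.7 pos [ 0.48059 -0.0026   0.12721] head 1.5442751520221196 open 0.06006
[ 0.741 -0.586 -0.606 -0.005  0.02   0.   ] [0.186 0.739 0.252 0.006 0.026 0.024]
[ 0.48054288 -0.00261452]
[[310. 206.]]
[[337. 206.]]
[[311. 313.]]
[[336. 313.]]
```

View pics/w6.png

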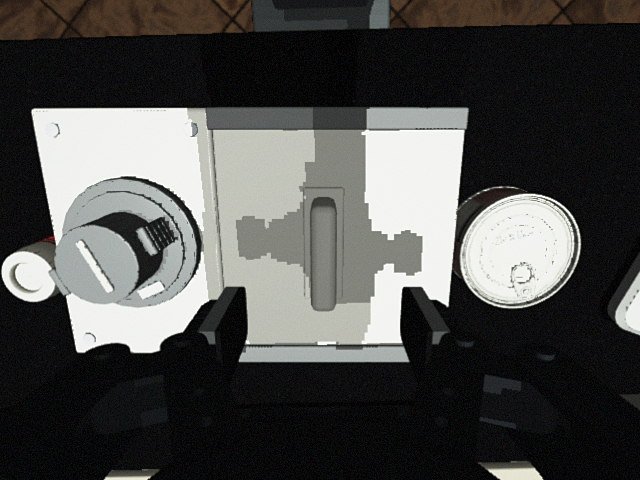

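The bar is where predicted (310–337 px across, 198–310 along). I descend and close on it.

>>> servo_tool(translation=[[0,0,-0.02],[0,0,-0.04],[0,0,-0.052],[0,0,-0.057],[0,0,-0.057],[0,0,-0.057],[0,0,-0.057],[0,0,-0.057],[0,0,-0.057],[0,0,-0.057]], delta_rot=[[0,0,0],[0,0,0],[0,0,0],[0,0,0],[0,0,0],[0,0,0],[0,0,0],[0,0,0],[0,0,0],[0,0,0]], hand=[0.7,0.7,0.7,0.7,0.6,0.5,0.4,0.3,0.22,0.22])

```text
time: 29.95
ee_pos: [0.4806, -0.0026, 0.0702]
tool_rot: [0.04, 3.141, -0.0]
contact_force: [-0.6, 0.6, -0.9]
opening: 0.0189
```

```bash
python3 f.py 3
```

```text
t 30.1 pos [ 0.48056 -0.00257  0.07018] head -4.738194529660531 open 0.01904
[ 0.373 -0.232  0.195  0.002  0.03   0.002] [0.232 0.172 0.195 0.013 0.026 0.007]
```

>>> servo_tool(translation=[[0,0,0],[0,0,0],[0,0,0],[0,0,0],[0,0,0],[0,0,0],[0,0,0],[0,0,0],[0,0,0],[0,0,0]], delta_rot=[[0,0,0],[0,0,0],[0,0,0],[0,0,0],[0,0,0],[0,0,0],[0,0,0],[0,0,0],[0,0,0],[0,0,0]], hand=[0.2,0.18,0.16,0.15,0.15,0.15,0.15,0.15,0.15,0.15])

```text
time: 31.35
ee_pos: [0.4806, -0.0027, 0.0703]
tool_rot: [0.041, 3.141, -0.0]
contact_force: [-0.8, -1.5, 2.3]
opening: 0.0129
```

```bash
python3 f.py 4
```

```text
t 31.55 pos [ 0.4806  -0.00267  0.07026] head 1.5449621770882347 open 0.01306
[-1.124 -1.879  2.677 -0.334  0.232 -0.023] [0.737 0.248 0.47  0.048 0.007 0.015]
```

Gripped. Slide in two moves along the box's own y.

>>> servo_tool(translation=[[0,0.003,0],[0.0003,0.01,0],[0.0005,0.018,0],[0.0007,0.027,0],[0.0009,0.036,0],[0.0011,0.045,0],[0.0014,0.054,0],[0.0016,0.062,0],[0.0018,0.07,0],[0.0018,0.07,0]], delta_rot=[[0,0,0],[0,0,0],[0,0,0],[0,0,0],[0,0,0],[0,0,0],[0,0,0],[0,0,0],[0,0,0],[0,0,0]], hand=[0.15,0.15,0.15,0.15,0.15,0.15,0.15,0.15,0.15,0.15])

```text
time: 32.8
ee_pos: [0.4825, 0.0689, 0.0703]
tool_rot: [0.039, 3.141, 0.003]
contact_force: [-1.0, 1.6, 3.4]
opening: 0.0133
```

```bash
python3 f.py 4
```

```text
t 33.0 pos [0.48249 0.06816 0.07025] head 1.545319072382417 open 0.0131
[-0.265  2.133  2.87   0.524  0.019 -0.042] [0.415 0.403 0.257 0.034 0.004 0.036]
```

>>> servo_tool(translation=[[0.0001,0.005,0],[0.0003,0.01,0],[0.0004,0.015,0],[0.0004,0.0165,0],[0.0005,0.0175,0],[0.0005,0.018,0],[0.0005,0.0185,0],[0.0005,0.019,0],[0.0005,0.0195,0],[0.0005,0.0195,0]], delta_rot=[[0,0,0],[0,0,0],[0,0,0],[0,0,0],[0,0,0],[0,0,0],[0,0,0],[0,0,0],[0,0,0],[0,0,0]], hand=[0.15,0.15,0.15,0.15,0.15,0.15,0.15,0.15,0.15,0.15])

```text
time: 34.25
ee_pos: [0.483, 0.0869, 0.0702]
tool_rot: [0.041, 3.141, 0.0]
contact_force: [0.7, -1.5, 3.7]
opening: 0.0134
```

```bash
python3 f.py 4
```

```text
t 34.45 pos [0.48299 0.08697 0.07023] head 1.5449938057396406 open 0.01301
[ 0.234 -2.537  4.002 -0.513 -0.132 -0.038] [0.581 0.569 0.267 0.016 0.03  0.016]
```

>>> servo_tool(translation=[[0,0.0003,0],[0,0.0006,0],[0,0.0009,0],[0,0.0012,0],[0,0.0015,0],[0,0.0015,0],[0,0.0015,0],[0,0.0015,0],[0,0.0015,0],[0,0.0015,0]], delta_rot=[[0,0,0],[0,0,0],[0,0,0],[0,0,0],[0,0,0],[0,0,0],[0,0,0],[0,0,0],[0,0,0],[0,0,0]], hand=[0.15,0.15,0.15,0.15,0.15,0.15,0.15,0.15,0.15,0.15])

```text
time: 35.7
ee_pos: [0.483, 0.0873, 0.0702]
tool_rot: [0.041, 3.141, -0.004]
contact_force: [1.0, -6.5, 3.6]
opening: 0.0133
```

```bash
python3 f.py 4
```

```text
t 35.9 pos [0.48299 0.08733 0.07022] head 1.544466040381805 open 0.01332
[ 1.061e+00 -6.247e+00  4.284e+00 -1.453e+00 -2.510e-01 -1.000e-03] [0.173 0.32  0.412 0.039 0.021 0.023]
```

Fy rose to −6.2 N with no further travel after 90.0 mm, so this is the hard end. Release and lift straight up.

>>> servo_tool(translation=[[0,0,0],[0,0,0],[0,0,0],[0,0,0],[0,0,0],[0,0,0.01],[0,0,0.03],[0,0,0.06],[0,0,0.09],[0,0,0.11]], delta_rot=[[0,0,0],[0,0,0],[0,0,0],[0,0,0],[0,0,0],[0,0,0],[0,0,0],[0,0,0],[0,0,0],[0,0,0]], hand=[0.2,0.3,0.4,0.5,0.5,0.5,0.5,0.5,0.5,0.5])

```text
time: 37.15
ee_pos: [0.4836, 0.0886, 0.1825]
tool_rot: [0.041, 3.139, 0.001]
contact_force: [-0.4, 0.2, -0.9]
opening: 0.0425
```

>>> servo_tool(translation=[[0,0.01,0.01],[0,0.04,0.02],[-0.01,0.08,0.04],[-0.02,0.13,0.06],[-0.04,0.18,0.07],[-0.06,0.23,0.08],[-0.08,0.28,0.08],[-0.1,0.31,0.08],[-0.1,0.31,0.08],[-0.1,0.31,0.08]], delta_rot=[[0,0,0],[0,0,0],[0,0,0],[0,0,0],[0,0,0],[0,0,0],[0,0,0],[0,0,0],[0,0,0],[0,0,0]], hand=[0.5,0.5,0.5,0.5,0.5,0.5,0.5,0.5,0.5,0.5])

```text
time: 38.4
ee_pos: [0.3826, 0.3982, 0.2599]
tool_rot: [-0.04, -3.141, 0.001]
contact_force: [-0.4, 0.3, -0.1]
opening: 0.0428
```

```bash
python3 f.py 2; python3 - <<'E'
from h import *
im=get_image("top")[:,:,::-1]
print("open bar pred",w2p("top",[*b2w([.4784,-.0472,-.0254],0,.135),.11]), "egg",w2p("top",(.5095,-.2137,.048)),"tin",w2p("top",(.5029,.1397,.04)))
cv2.imwrite("pics/t7.png",cv2.resize(im[170:330,150:430],None,fx=2.8,fy=2.8,interpolation=cv2.INTER_CUBIC))
E
```

```text
t 38.5 pos [0.3832  0.39765 0.26012] head -4.739231462271771 open 0.04261
[ 0.455  0.265  0.141 -0.045 -0.02  -0.011] [0.184 0.519 0.297 0.04  0.01  0.028]
open bar pred [[213.09032792 245.57666845]] egg [[406.75753346 233.85230853]] tin [[190.01982123 238.0058795 ]]
```

View pics/t7.png

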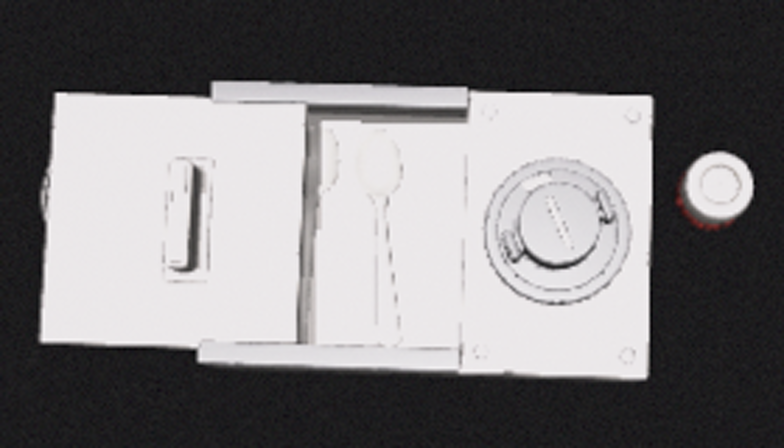

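```bash
python3 - <<'E'
from h import *
a=cv2.imread("pics/top0.png"); b=get_image("top")[:,:,::-1]
for n,(y0,y1,x0,x1) in dict(egg=(215,260,388,425),tin=(205,275,160,205)).items():
    A,B=[cv2.cvtColor(np.ascontiguousarray(i[y0:y1,x0:x1]),6).astype(np.float32) for i in(a,b)]
    print(n,cv2.phaseCorrelate(A,B),np.abs(A-B).mean())
finish_job()
E
```

```text
egg ((0.02441753278985459, 0.5149309225409802), 0.9368244649304284) 2.0582583
tin ((-0.7162250786938316, 0.16125121432418155), 0.07701680336469485) 66.531425
the job is handed in; nothing more can be done
```

The box is open and the job is handed in, at about 38.6 s of the 69 s allowed. Nothing looked wrong in the last checks, but I could not confirm to the millimetre that the egg cup and tin stayed put.

- **Dial:** I pinched both tabs to a 49.5 mm opening, about 5.2 mm in each. I turned clockwise in small steps until the torque jumped from about 0.03 to 0.14 N m, at a dial angle of about 1.16 rad, and let go there. The picture then showed both tabs out again, and the dial had sprung back by about 0.01 rad, so it looks latched.
- **Lid:** I slid it left by its bar for 90.0 mm, until the force rose to 6 N with no further movement. Then I let go and moved the arm away. In the final top view the bar was within about 0.5 mm of its fully open position, and the spoons were visible.
- **Wrong tip height:** The fingertips sat roughly 20–35 mm higher than the reported TCP. My first pinch therefore closed above the tabs without touching anything. On the second try the tips brushed the flange with about 6 N, and raising the pinched hand briefly pulled about 14 N along the tabs.
- **Egg cup and tin:** Nothing I felt suggests the arm touched either one.
    - **Egg cup:** comparing the first and last top pictures gave a 0.5 pixel shift (about 1 mm). That could be a change in lighting or a real small move.
    - **Tin:** the open lid now covers it, so that comparison tells nothing.

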